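Swage block walked round onto its fence key

ROBOT

A 6-joint arm with a two-finger parallel gripper is mounted at the origin on a cart in front of the work surface, level with it; the furniture and walls round the work are solid. World frame = base frame: x ahead of the robot, y to its left, z up, the work surface at z = 0. Lengths are in m, angles in degrees, forces in N, time in s.
With the tool pointing down it reaches from about 0.325 to 0.925 m from the base axis. Payload 3.1 kg.
Tool frame: the origin (TCP) lies between the finger pads; the fingertips stand 8 mm ahead of it and the grasp point (between the pads) lies 11 mm behind it; x points along the fingers, y is the direction in which the jaws open and shut, and the axes are right-handed (so a half turn about x gives the same grasp; the last joint's range is limited). The gripper opens to 85 mm and grips with 20 to 120 N. Pads are 22 mm wide; open, the fingers measure 114 mm over their backs; the gripper's body (76 mm by 85 mm) begins 54 mm behind the grasp point. The pads swing forward as they close: fully open they stand 13 mm farther back than shut.
Start: joints at [68.743, 12.427, 92.441, -0, 75.132, -6.429], TCP at [0.16, 0.604, 0.21] pointing down, gripper open.
Joint ranges: [-157.48, 157.48], [-44.54, 120.13], [17.64, 146.25], [-64.5, 244.5], [7.68, 150.69], [-147.95, 147.95]. Speed limits (degrees/s): [159.86, 159.86, 180, 180, 180, 180].

INTERFACE

Orientations are given as a 3x3 rotation matrix whose columns are the frame's x, y, z axes.
In Python, from station import reach, servo_line, move_j, grip, pause, ik, get_obs, get_image, camera_info, IKError, finish_job gives the robot as it stands. Calls block until the motion is done:
- reach(position, orientation): joint-space move of the TCP to a pose.
- servo_line(position, ori=None, velocity=0.15): straight line of the TCP; ori=None keeps the orientation; velocity is the mean speed in m/s.
- move_j(angles): joint-space move.
- grip(opening, grasp_force=None): opening from 0.0 (shut) to 1.0 (fully open); grasp_force is the grip in N (None keeps the last); returns when the fingers have stopped.
- pause(seconds).
- ik(position, orientation): joint angles nearest the present ones, or None.
- get_obs(): the state.
- get_image(name): name is "scene" or "top"; returns (picture, depth): 384x512x3 uint8, red, green, blue; 384x512 float32, m along the optical axis (not along the pixel's ray), 0 where there is no reading.
- camera_info(name): a dict with "fx", "fy", "cx", "cy" (pixels), "world_to_cam" (4x4, takes a point from world to camera coordinates). Camera axes: x right, y down, z forward; pixel columns grow to the right and rows downward; lengths in m; the calibration is good to about 2 mm. A picture is of the moment at which its call begins. camera_info takes no time and is no camera call.
A pose or a line that the arm cannot do raises IKError and nothing moves.
- finish_job(): hands the job in, once; it reports no verdict.
The state is a dict: "t": time; "joints": joint angles; "qvel": joint speeds; "joint_efforts": joint torques, N m; "eef_pos": TCP position; "ee_rot": TCP orientation; "force": force on the tool from outside, world axes, zero at the start; "wrist_torque": the same for the moment, N m; "opening": opening from 0.0 (shut) to 1.0 (fully open).
Only numpy, scipy, OpenCV 4.12 (cv2) and the standard library are available. Lean on these libraries where they do the work, as an engineer would, in place of code of your own. Each camera call takes 0.05 s, during which the arm holds its last target.

TASK

The heavy grooved swage block has been knocked askew on the bench board. Using only the fingertips, walk it round by pushing now one corner, now another, until the side with the keyway faces the fence, then push it home so that the fence's key is in the keyway and the block lies flush along the fence, ready for hammering. Only push it, steadily: do not pinch it, lift it, tip it or knock it along, and leave the hand tools and the thread reel beside it where they are.

Things in the scene. Friction and masses are not known exactly. Their poses are not given: they have to be found in the camera images.
- swage_block: Loose steel swage block, 0.9 kg, 56 mm (x) by 84 mm (y), 26 mm high, flat on the wooden board; about 5 N slides it. Origin: centre of its underside. Three half-round grooves run along y on top, widest by the -x face. Keyway in the +x face; other sides plain, upright, to be pushed 5 to 20 mm above the board. Starts clear of the fence, turned 52 to 109 degrees anticlockwise (from above) from its seated yaw.
- fence: Bar 22 mm (x) by 110 mm (y), 22 mm high, screwed immovably to the board beyond the block, left of the wooden bench pin that overhangs the board. Origin: centre of its underside. The block goes against its -x face, 11 mm from the origin, which carries the key in its middle. Seated, the block has the fence's yaw (x axes the same way) and its origin lies 39 mm from the fence's origin towards the fence's -x.
- fence_face (a point): Centre of the fence's face, 13 mm above the board; axes as the fence: x points into the fence, away from the block, y along the face. Here stands the key: a steel tongue 10 mm wide, round-nosed, 10 mm proud of the face, from 2 to 16 mm above the board.
- keyway_mouth (a point): Centre of the keyway's mouth: middle of the block's +x face, 28 mm from the block's origin, 13 mm above its underside. The keyway is 14 mm wide, 12 mm deep, open from top to bottom; chamfers over its outer 6 mm widen the mouth to 21 mm.
- back_left (a point): On the block's upright edge between its +x and +y faces (28, 42 mm from its origin), 13 mm above its underside.
- back_right (a point): On the block's upright edge between its +x and -y faces (28, -42 mm from its origin), 13 mm above its underside.
- pin_tip (a point): Left front tip of the wooden bench pin, a fixed forked board that juts over the work from the bench, 0.1 m above the bench board: from this point it extends away from the robot (+x) and to the right (-y). Keep the hand clear of it.
- bench_corner (a point): Near corner of the raised, fixed bench top left of the work: beyond this point in both +x and +y is solid wood from 0.076 to 0.12 m above the board. Keep the hand clear of it.
- pliers: Bystander: green-handled pliers lying at the right of the board, 140 x 47 x 11 mm, origin at the middle of the underside.
- tweezers: Bystander: steel tweezers lying at the right of the board, 130 x 15 x 8 mm, origin at the middle of the underside.
- burnisher: Bystander: burnisher with a wooden handle lying at the right of the board, 118 x 17 x 17 mm, origin at the middle of the underside.
- spool: Bystander: small wooden thread reel standing at the right of the board, 34 mm across, 54 mm high, origin at the middle of the underside.

How it is judged:
By the outcome, as a careful person would: the job done as asked, in the order asked, and still so for the second after the job is handed in, with the robot touching nothing.
It also fails if it takes over 67 s, if anything falls off the work surface, if the arm or the gripper's body presses on something with over 40 N, if the wrist force passes 120 N, or if a joint passes its speed limit or range.

## Working session

There is one attempt and no reset: what is moved stays moved. The work goes in short steps, each a Python script; the robot and the scene stay as the last script left them, time stands still between calls to the robot, and variables do not carry over. Pictures are saved under pics/ and viewed, and the job is handed in when it is done.

```bash
ls; mkdir -p pics; python3 - <<'E'
from station import *
import cv2,numpy as np
np.set_printoptions(precision=4,suppress=True)
for n in ["scene","top"]:
    im,d=get_image(n); cv2.imwrite(f"pics/{n}0.png",im[:,:,::-1]); np.savez(f"pics/{n}0.npz",im=im,d=d)
    c=camera_info(n); print(n,c)
o=get_obs(); print(o)
E
```

```text
pics
scene {'fx': 477.53761769313394, 'fy': 477.53761769313394, 'cx': 255.32001458135989, 'cy': 195.8067136497181, 'world_to_cam': array([[ 0.841 , -0.5409,  0.0152, -0.421 ],
       [-0.2633, -0.4335, -0.8618,  0.2185],
       [ 0.4727,  0.7208, -0.507 ,  0.9185],
       [ 0.    ,  0.    ,  0.    ,  1.    ]])}
top {'fx': 405.5701494964438, 'fy': 405.5701494964438, 'cx': 252.6047154717795, 'cy': 185.2718712957895, 'world_to_cam': array([[ 0.0097, -0.9996, -0.0279,  0.0024],
       [-0.9969, -0.0075, -0.0778,  0.5   ],
       [ 0.0776,  0.0285, -0.9966,  1.0259],
       [ 0.    ,  0.    ,  0.    ,  1.    ]])}
{'t': 0.1, 'joints': array([68.7437, 12.472 , 92.5199,  0.0009, 75.132 , -6.4303]), 'qvel': array([ 0.0158, -0.0758, -0.1104, -0.058 ,  0.1095,  0.0857]), 'joint_efforts': array([ -0.0009, -39.8065, -30.4975,  -0.0002,   0.0041,  -0.    ]), 'eef_pos': array([0.1596, 0.6035, 0.2088]), 'ee_rot': array([[-0.0008,  0.2559,  0.9667],
       [-0.002 ,  0.9667, -0.2559],
       [-1.    , -0.0021, -0.0003]]), 'force': array([-0.1581, -0.663 ,  0.3787]), 'wrist_torque': array([-0.0098, -0.0259,  0.0099]), 'opening': 0.997593333581862}
```

View pics/scene0.png

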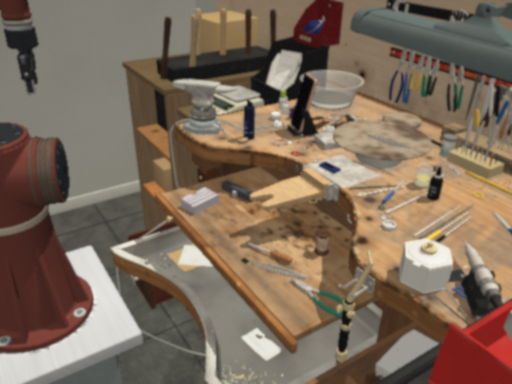

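View pics/top0.png

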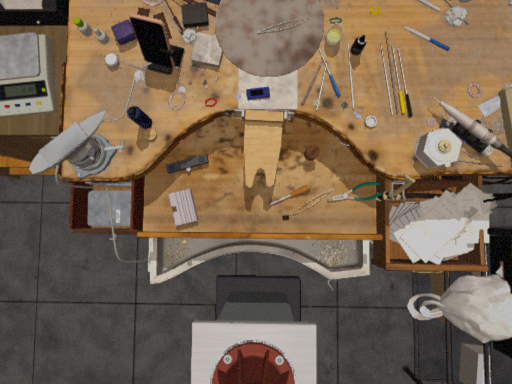

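The block is near (183,207) in the top view, the fence near (187,163), and the bench pin at about (262,150). I'll zoom in.

```bash
python3 - <<'E'
import cv2,numpy as np
a=cv2.imread("pics/top0.png")[135:250,135:285]; cv2.imwrite("pics/topz.png",cv2.resize(a,None,fx=5,fy=5,interpolation=cv2.INTER_CUBIC))
a=cv2.imread("pics/scene0.png")[165:225,165:275]; cv2.imwrite("pics/scenez.png",cv2.resize(a,None,fx=7,fy=7,interpolation=cv2.INTER_CUBIC))
E
```

```text
(no output)
```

View pics/topz.png

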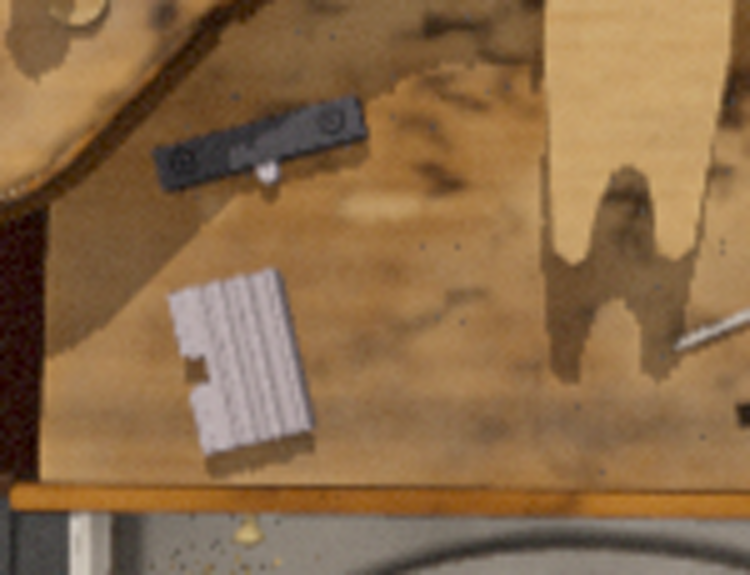

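View pics/scenez.png

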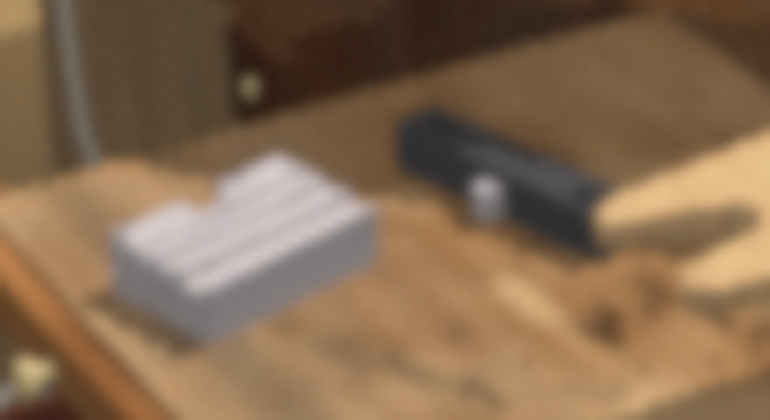

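Keyway faces left (notch at zoom (195,370)), about a quarter turn to correct. Key at zoom (267,172). Now to measure poses.

```bash
cat > h.py <<'E'
from station import *
import cv2,numpy as np
np.set_printoptions(precision=4,suppress=True)
def ray(name,uv,z):
    c=camera_info(name);T=c["world_to_cam"];R=T[:3,:3];o=-R.T@T[:3,3]
    uv=np.atleast_2d(np.asarray(uv,float))
    d=np.c_[(uv[:,0]-c["cx"])/c["fx"],(uv[:,1]-c["cy"])/c["fy"],np.ones(len(uv))]@R
    return (o+d*((z-o[2])/d[:,2])[:,None])[:,:2]
def proj(name,p):
    c=camera_info(name);T=c["world_to_cam"];q=np.atleast_2d(p)@T[:3,:3].T+T[:3,3]
    return np.c_[q[:,0]/q[:,2]*c["fx"]+c["cx"],q[:,1]/q[:,2]*c["fy"]+c["cy"]]
def rect(pts):
    (c,s,a)=cv2.minAreaRect((pts*1000).astype(np.float32)); return np.array(c)/1000,s,a
def big(mask,off):
    cs,_=cv2.findContours(mask.astype(np.uint8),cv2.RETR_EXTERNAL,cv2.CHAIN_APPROX_NONE)
    return max(cs,key=cv2.contourArea)[:,0,:]/4.+off
def block(im,near=None,save=None):
    """block pose from top image: light grey mask, top plane z=.026, upsampled x4"""
    x0,y0,x1,y1=140,135,260,232
    a=cv2.resize(im[y0:y1,x0:x1],None,fx=4,fy=4,interpolation=cv2.INTER_CUBIC).astype(int)
    sat=a.max(2)-a.min(2); m=((a.min(2)>115)&(sat<40)).astype(np.uint8)
    off=np.array([x0-.375,y0-.375])
    if save: cv2.imwrite(save,np.hstack([a[:,:,::-1].clip(0,255).astype(np.uint8),cv2.cvtColor(m*255,cv2.COLOR_GRAY2BGR)])[:, :])
    px=big(m,off); w=ray("top",px,.026); c,s,ang=rect(w)
    # notch: convex hull minus mask -> deepest defect
    cnt=(w*1e4).astype(np.int32)[:,None]; h=cv2.convexHull(cnt,returnPoints=False)
    df=cv2.convexityDefects(cnt,np.sort(h,axis=0)[::-1]); i=df[:,0,3].argmax(); n=cnt[df[i,0,2],0]/1e4
    # long axis
    t=np.radians(ang if s[0]<s[1] else ang+90); ex=np.array([np.cos(t),np.sin(t)])
    if ex@(n-c)<0: ex=-ex
    return c,s,np.degrees(np.arctan2(ex[1],ex[0])),n,df[i,0,3]/256/1e4
E
python3 - <<'E'
from h import *
im=np.load("pics/top0.npz")["im"]
print(block(im,save="pics/m0.png"))
x0,y0,x1,y1=160,148,212,178
a=cv2.resize(im[y0:y1,x0:x1],None,fx=4,fy=4,interpolation=cv2.INTER_CUBIC).astype(int)
m=(a.max(2)<105)&(a.max(2)-a.min(2)<22)
mm=cv2.morphologyEx(m.astype(np.uint8),cv2.MORPH_CLOSE,np.ones((5,5)))
mm=cv2.morphologyEx(mm,cv2.MORPH_OPEN,np.ones((9,9)))
px=big(mm,np.array([x0-.375,y0-.375])); print("fence",rect(ray("top",px,.022)))
k=((a.min(2)>120)&(a.max(2)-a.min(2)<45)); kx=big(k,np.array([x0-.375,y0-.375])); print("key",rect(ray("top",kx,.016)))
cv2.imwrite("pics/mf.png",np.vstack([a[:,:,::-1].clip(0,255).astype(np.uint8),cv2.cvtColor(mm*255,cv2.COLOR_GRAY2BGR),cv2.cvtColor(k.astype(np.uint8)*255,cv2.COLOR_GRAY2BGR)]))
d=np.load("pics/top0.npz")["d"]
# surface heights
c=camera_info("top");T=c["world_to_cam"];R=T[:3,:3]
def pt(u,v):
    p=np.array([(u-c["cx"])/c["fx"],(v-c["cy"])/c["fy"],1])*d[v,u]; return R.T@(p-T[:3,3])
for uv in [(183,207),(190,162),(220,200),(180,235),(150,220),(139,210),(258,184),(272,184),(262,160),(145,172),(180,140),(215,120),(310,153),(250,236),(355,195),(300,196)]: print(uv,pt(*uv))
E
```

```text
(array([0.4431, 0.1864]), (85.34081268310547, 57.20110321044922), np.float64(104.25336360931396), array([0.443 , 0.2027]), np.float64(0.0127109375))
fence (array([0.5558, 0.1784]), (24.947378158569336, 109.90957641601562), 15.822325706481934)
key (array([0.5412, 0.1751]), (8.848051071166992, 9.626005172729492), 27.144750595092773)
(183, 207) [0.4423 0.1852 0.0221]
(190, 162) [0.5588 0.1693 0.024 ]
(220, 200) [ 0.4621  0.0926 -0.0016]
(180, 235) [ 0.3696  0.196  -0.0007]
(150, 220) [0.408  0.2759 0.0003]
(139, 210) [ 0.4399  0.438  -0.4258]
(258, 184) [ 0.5047 -0.007   0.0025]
(272, 184) [ 0.4969 -0.0417  0.1018]
(262, 160) [ 0.5538 -0.0175  0.1045]
(145, 172) [0.5233 0.262  0.1044]
(180, 140) [0.6053 0.1844 0.0819]
(215, 120) [ 0.6758  0.1095 -0.0023]
(310, 153) [ 0.5791 -0.1369  0.0546]
(250, 236) [0.3692 0.0126 0.0031]
(355, 195) [ 0.478  -0.2591  0.0021]
(300, 196) [ 0.4744 -0.117  -0.0016]
```

View pics/m0.png

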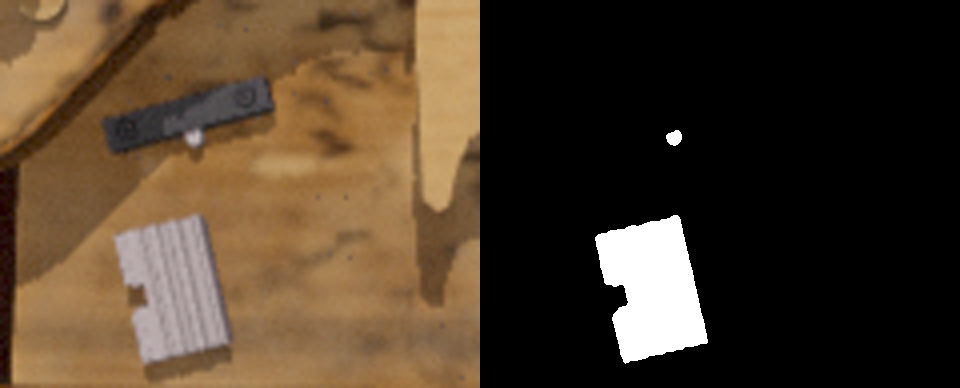

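View pics/mf.png

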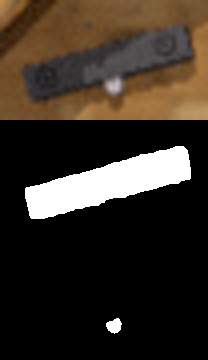

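Block yaw is about 104°, fence about 15°. I'll refine the fence yaw from its front and back edges, locate the bench edge and pin tip, and express the block in the fence frame.

```bash
python3 - <<'E'
from h import *
im=np.load("pics/top0.npz")["im"]
x0,y0,x1,y1=160,148,212,178
a=cv2.resize(im[y0:y1,x0:x1],None,fx=4,fy=4,interpolation=cv2.INTER_CUBIC).astype(int)
m=(a.max(2)<105)&(a.max(2)-a.min(2)<22)
mm=cv2.morphologyEx(m.astype(np.uint8),cv2.MORPH_CLOSE,np.ones((5,5)));mm=cv2.morphologyEx(mm,cv2.MORPH_OPEN,np.ones((9,9)))
top=[];bot=[]
for u in range(mm.shape[1]):
    v=np.flatnonzero(mm[:,u])
    if len(v)>15: top.append((u,v[0]-.5)); bot.append((u,v[-1]+.5))
top=np.array(top);bot=np.array(bot); n=len(top);off=np.array([x0-.375,y0-.375])
for nm,e,z in(("back",top,.022),("front",bot,.022),("frontlow",bot,0.)):
    e=e[20:-20] ; w=ray("top",e/4+off,z)
    vx,vy,px,py=cv2.fitLine(w.astype(np.float32),cv2.DIST_HUBER,0,.001,.001).ravel()
    if vy<0: vx,vy=-vx,-vy
    print(nm,"x-axis yaw",np.degrees(np.arctan2(-vx,vy)),px,py, "x'=",px*vy-py*vx)
print("bench z.12",ray("top",[(138,177),(144,176),(152,170),(160,161),(167,152),(178,140)],.12))
print("bench z.076",ray("top",[(144,176),(160,161)],.076))
print("pin",ray("top",[(250,187),(245,170),(245,135)],.1))
E
```

```text
back x-axis yaw 16.175695 0.5682173 0.17708868 x'= 0.5950567
front x-axis yaw 15.616404 0.54484373 0.17448291 x'= 0.5717011
frontlow x-axis yaw 15.616773 0.5475099 0.17866643 x'= 0.5753952
bench z.12 [[0.5096 0.2735]
 [0.5121 0.2594]
 [0.5264 0.2409]
 [0.5478 0.2225]
 [0.5693 0.2065]
 [0.5981 0.1811]]
bench z.076 [[0.5164 0.2726]
 [0.5539 0.234 ]]
pin [[0.4895 0.0105]
 [0.5301 0.0229]
 [0.6147 0.0238]]
```

```bash
cat >> h.py <<'E'
FY=np.radians(15.9); FO=np.array([.556,.178]); fx=np.array([np.cos(FY),np.sin(FY)]); fy=np.array([-fx[1],fx[0]]); SEAT=FO-.039*fx
def u(deg): return np.array([np.cos(np.radians(deg)),np.sin(np.radians(deg)),0.])
def ori(lean,tilt,z):
    """tool x = down leaned by tilt towards azimuth lean; tool z ~ azimuth z"""
    t=np.radians(tilt); x=np.cos(t)*np.array([0,0,-1.])+np.sin(t)*u(lean)
    zz=u(z); zz=zz-x*(zz@x); zz/=np.linalg.norm(zz); return np.c_[x,np.cross(zz,x),zz]
def look(tag):
    im,d=get_image("top"); cv2.imwrite(f"pics/{tag}.png",cv2.resize(im[135:235,135:285,::-1],None,fx=5,fy=5,interpolation=cv2.INTER_CUBIC))
    c,s,a,n,df=block(im); r=c-SEAT
    print(tag,"block",c,"size",np.round(s,1),"yaw",round(a,1),"rel yaw",round(a-15.9,1),"fence-frame mm",np.round([r@fx*1e3,r@fy*1e3],1),"notch",round(df*1e3,1))
    return c,a
def bp(c,a,px,py):  # block frame mm -> world
    return c+u(a)[:2]*px/1e3+u(a+90)[:2]*py/1e3
def st(m=""):
    o=get_obs(); print(m,"t",round(o["t"],2),"p",o["eef_pos"],"F",np.round(o["force"],1)); return o
E
python3 - <<'E'
from h import *
c=np.array([.4431,.1864]);a=104.25
R=ori(a-90,25,a+180)
p=bp(c,a,28+11+12,-46); P=np.r_[p,.10]; print(P)
print(ik(P,R), ik(np.r_[p,.024],R), ik(np.r_[.2,.42,.23],R))
E
```

```text
[0.4751 0.2472 0.1   ]
[ 21.9621  -5.1017 127.6525  -6.0109  32.7916  12.0555] [ 21.9621   4.3213 129.1628  -8.7286  21.9451  15.1019] [ 69.929  -17.6583 122.5005 -23.183   62.4521  64.2136]
```

```bash
python3 - <<'E'
from h import *
c=np.array([.4431,.1864]);a=104.25
R=ori(a-90,25,a+180); p=bp(c,a,28+11+12,-46)
grip(0.0)
reach([.24,.38,.22],R); st()
reach(np.r_[p,.10],R); st()
servo_line(np.r_[p,.036],velocity=.08); o=st()
f0=o["force"]
for z in np.arange(.033,.012,-.002):
    servo_line(np.r_[p,z],velocity=.04); o=get_obs(); print(round(z,3),np.round(o["force"]-f0,1),o["eef_pos"][2])
    if o["force"][2]-f0[2]>2.5: break
servo_line(np.r_[p,z+.008],velocity=.05); st(); look("a0")
im,_=get_image("scene"); cv2.imwrite("pics/s1.png",cv2.resize(im[130:240,150:290,::-1],None,fx=5,fy=5,interpolation=cv2.INTER_CUBIC))
E
```

```text
t 1.88 p [0.2403 0.3808 0.2209] F [-0.2  0.7  0.2]
 t 3.02 p [0.4754 0.2479 0.1003] F [-0.7 -0.8  0.7]
 t 3.97 p [0.4756 0.2475 0.0366] F [ 0.1 -0.2  0.1]
0.033 [ 0.6  0.7 -0.2] 0.03324900308825763
0.031 [-0.8  0.1  0.4] 0.030885947577727113
0.029 [-0.1  0.8 -0.2] 0.028758071620034603
0.027 [-0.5  0.5 -0.4] 0.02675960343474111
0.025 [ 0.3  0.6 -0.2] 0.024776661970494676
0.023 [-0.9  0.2  0.4] 0.022787507403875112
0.021 [-0.4  0.2  0. ] 0.020759759782242225
0.019 [ 0.   0.2 -0.3] 0.018769857139856128
0.017 [-0.5  0.2  0.1] 0.016785925457868604
0.015 [ 0.4  1.1 -0.4] 0.0147651336590452
0.013 [-0.8  0.5 -0.1] 0.01277042292886376
 t 7.03 p [0.4759 0.2475 0.022 ] F [ 0.  -0.3 -0.1]
a0 block [0.443  0.1864] size [85.5 57.3] yaw 104.2 rel yaw 88.3 fence-frame mm [-67.4  39.1] notch 12.7
```

View pics/a0.png

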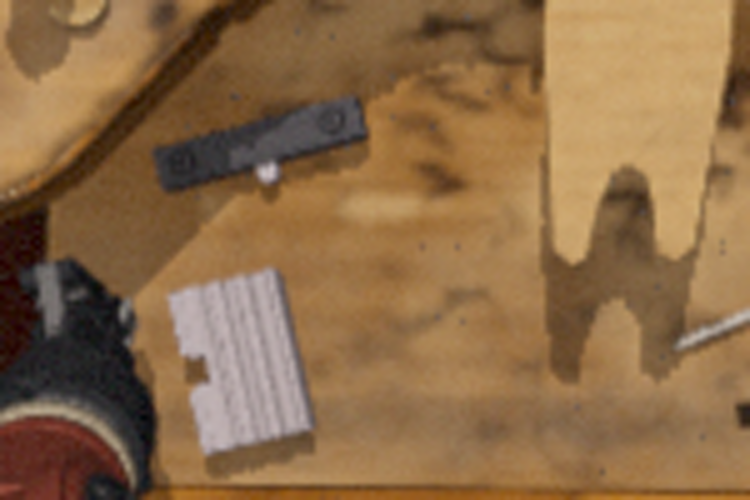

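View pics/s1.png

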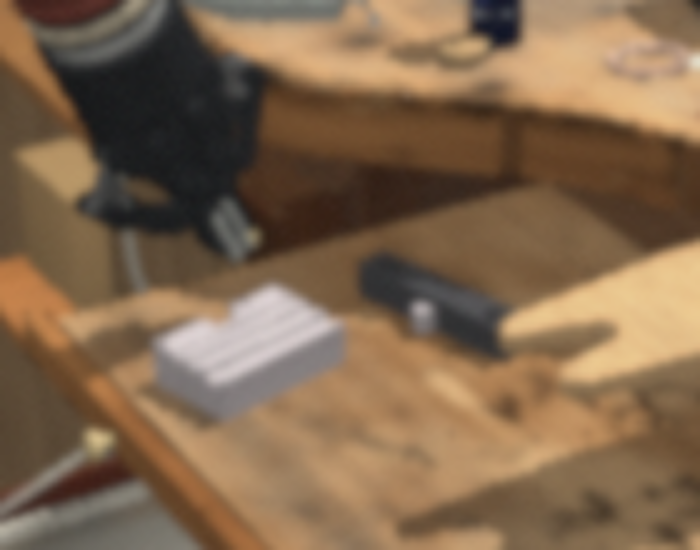

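The shut finger stands beside the far-left corner (zoom (125,310)), clear of bench and fence, and the tip hasn't touched the board at TCP z=0.013. Starting push A on the keyway face's far end.

```bash
python3 - <<'E'
from h import *
p=get_obs()["eef_pos"].copy(); p[2]=.020
d=u(284.25)
for s in (10,16,22,28,34):
    servo_line(p+d*s/1e3,velocity=.04); st(s)
look("a1")
E
```

```text
10 t 7.53 p [0.4777 0.2373 0.0198] F [ 0.4 -0.8 -0.3]
16 t 7.83 p [0.4793 0.2317 0.02  ] F [0.1 1.1 0.1]
22 t 8.12 p [0.4807 0.2259 0.02  ] F [-1.2 -0.1  0.6]
28 t 8.43 p [0.4823 0.22   0.0201] F [-0.2  0.1 -0.4]
34 t 8.72 p [0.4837 0.2142 0.02  ] F [-0.5  0.4  0.5]
a1 block [0.4446 0.1803] size [85.3 44.9] yaw 104.2 rel yaw 88.3 fence-frame mm [-67.5  32.7] notch 9.1
```

View pics/a1.png

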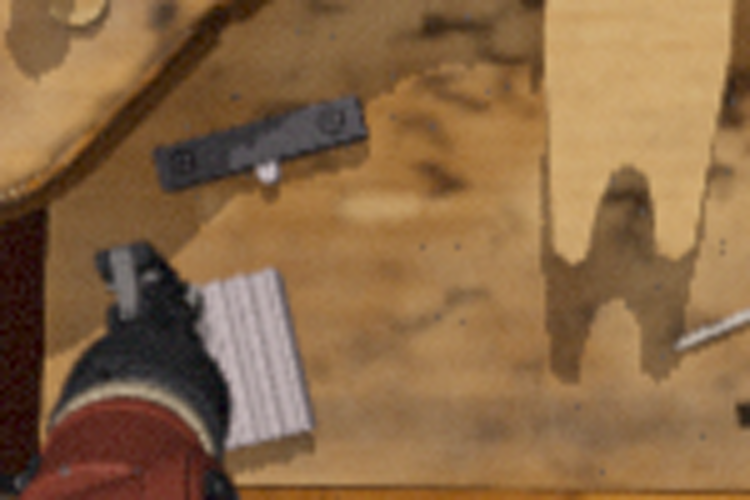

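```bash
python3 - <<'E'
from h import *
im,d=get_image("scene"); cv2.imwrite("pics/s2.png",cv2.resize(im[130:240,150:290,::-1],None,fx=5,fy=5,interpolation=cv2.INTER_CUBIC))
o=st(); print(o["ee_rot"],o["opening"])
R=o["ee_rot"];p=o["eef_pos"]
q=np.array([p,p+R[:,0]*.008,p+R[:,0]*.008+R[:,2]*.011,p-R[:,0]*.065])
print(np.round((proj("scene",q)-[150,130])*5), np.round((proj("top",q)-135)*5))
E
```

```text
t 8.82 p [0.4837 0.2144 0.02  ] F [-0.1 -0.3  1. ]
[[ 0.4096  0.8784  0.2461]
 [ 0.1041  0.2231 -0.9692]
 [-0.9063  0.4226 -0.    ]] 0.00435379657282451
[[286. 294.]
 [292. 303.]
 [305. 310.]
 [243. 214.]] [[187. 280.]
 [188. 274.]
 [209. 269.]
 [172. 327.]]
```

View pics/s2.png

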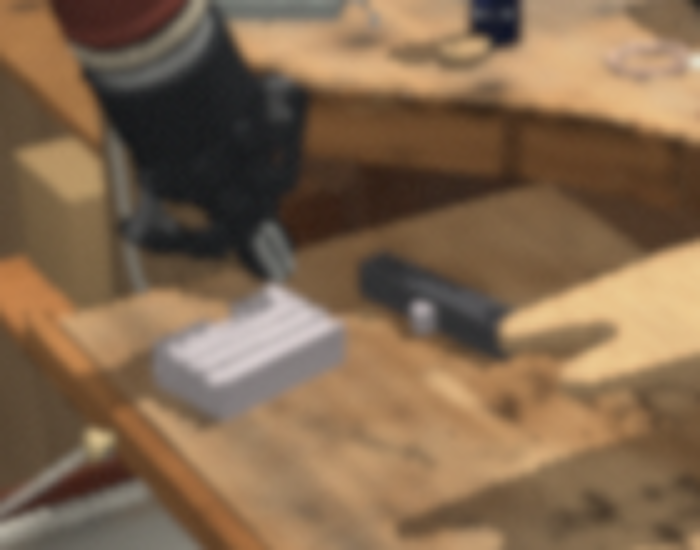

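```bash
python3 - <<'E'
from h import *
for n,(x0,y0,x1,y1) in {"scene":(185,160,225,192),"top":(150,180,180,215)}.items():
    im,d=get_image(n); c=camera_info(n);T=c["world_to_cam"];R=T[:3,:3]
    v,u_=np.mgrid[y0:y1,x0:x1]; z=d[y0:y1,x0:x1]
    P=np.stack([(u_-c["cx"])/c["fx"]*z,(v-c["cy"])/c["fy"]*z,z],-1)-T[:3,3]; P=P@R
    o=get_obs(); Q=(P-o["eef_pos"])@o["ee_rot"]*1e3
    m=(z>0)&(np.abs(Q).max(-1)<70)&(P[...,2]>.030)
    q=Q[m]; i=np.argsort(-q[:,0]); print(n,m.sum()); print(np.round(np.c_[q[i][:14],P[m][i][:14]*1e3]))
E
```

```text
scene 145
[[-23.  -2.   9. 475. 203.  40.]
 [-23.  -6.   9. 471. 202.  39.]
 [-24.  -5.   5. 470. 206.  39.]
 [-25.   1.  11. 477. 201.  43.]
 [-26.  -4.   4. 471. 206.  42.]
 [-27. -10.   7. 465. 202.  40.]
 [-27.   4.  13. 479. 199.  46.]
 [-28.   6.  12. 480. 201.  48.]
 [-28.  -9.   6. 466. 203.  42.]
 [-29.  -6.  12. 469. 198.  43.]
 [-29.  -2.  12. 473. 199.  45.]
 [-29.   1.  13. 476. 200.  47.]
 [-29.  -4.  10. 471. 201.  45.]
 [-30.  10.   8. 483. 206.  51.]]
top 39
[[-14.  -4.  13. 478. 200.  32.]
 [-16. -10.  17. 473. 195.  30.]
 [-22. -21.   3. 457. 204.  31.]
 [-27.  -3.   9. 472. 202.  44.]
 [-28.   6.   7. 479. 206.  48.]
 [-30.   7.   5. 479. 208.  50.]
 [-32.  -4.   9. 469. 201.  47.]
 [-32.   7.  10. 479. 203.  52.]
 [-33.   5.   7. 477. 205.  52.]
 [-34.   5.  10. 476. 203.  52.]
 [-34.  12.   4. 481. 209.  56.]
 [-35.  -5.   9. 467. 200.  50.]
 [-36.   7.   5. 476. 207.  55.]
 [-37.  -7.   9. 464. 200.  51.]]
```

Depth shows the fingertip ends well behind where I took it to be, so the finger is passing just over the block without contact (no force, block unmoved). Backing off and finding the board by a guarded touch.

```bash
python3 - <<'E'
from h import *
p=np.array([.4759,.2475,.020]); 
servo_line(p,velocity=.15)
f0=st()["force"]
p[2]=.014;servo_line(p,velocity=.05)
for z in np.arange(.012,-.022,-.002):
    p[2]=z
    servo_line(p,velocity=.04); o=get_obs(); print(round(z,3),np.round(o["force"]-f0,1),o["eef_pos"][2])
    if o["force"][2]-f0[2]>2.5: break
im,d=get_image("scene"); cv2.imwrite("pics/s3.png",cv2.resize(im[130:240,150:290,::-1],None,fx=5,fy=5,interpolation=cv2.INTER_CUBIC))
E
```

```text
t 9.3 p [0.4756 0.2479 0.0199] F [ 0.3  0.2 -0. ]
0.012 [-0.7  0.3  0.8] 0.011812065399622207
0.01 [-0.5  0.3  0.2] 0.009861276943179814
0.008 [-1.  -0.2  0.2] 0.007798664749506454
0.006 [-0.7  0.4 -0.5] 0.0057637875469056105
0.004 [-0.5 -0.6 -0.3] 0.003775493857930551
0.002 [-1.   0.8 -0.1] 0.0017670697099061577
0.0 [ 0.2 -0.2 -0.4] -0.00021984485071704918
-0.002 [-0.9  0.4  0.7] -0.0022109159450115837
-0.004 [-0.4 -0.3  0.3] -0.004199731962997701
-0.006 [-0.2  0.5  0.8] -0.006209871812731242
-0.008 [-0.2 -0.8  0.5] -0.00821445901694616
-0.01 [ 0.5  0.4 -0.9] -0.01020475885989193
-0.012 [-0.6 -0.1  0.6] -0.012207575585149982
-0.014 [-0.2 -0.8  0.7] -0.0141956203655026
-0.016 [-0.1 -0.3 -0. ] -0.016202769640475574
-0.018 [-5.2 -3.1 12.2] -0.01702575075363654
```

View pics/s3.png

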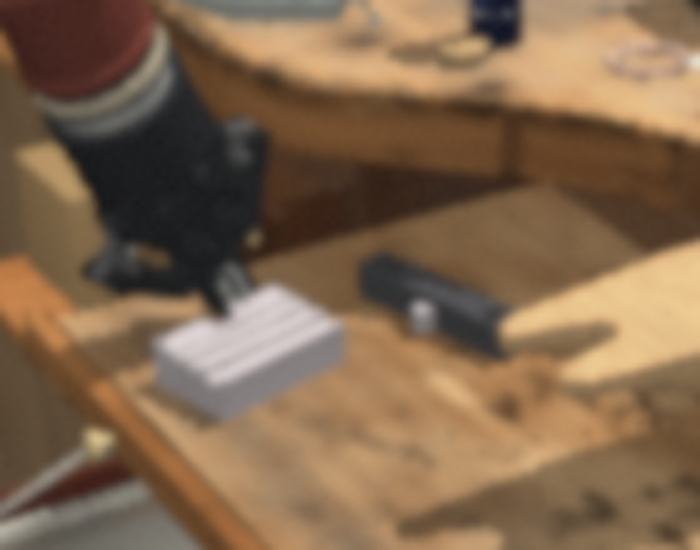

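```bash
python3 - <<'E'
from h import *
o=get_obs();p=o["eef_pos"];R=o["ee_rot"]
out=[]
for n,(x0,y0,x1,y1),dz in (("top",(145,170,195,210),0),):
    im,d=get_image(n); a=cv2.resize(im[y0:y1,x0:x1,::-1],None,fx=12,fy=12,interpolation=cv2.INTER_CUBIC)
    for k,col in ((0,(0,0,255)),(-.025,(0,255,0)),(-.065,(255,0,0))):
        q=(proj(n,p+R[:,0]*k)[0]-[x0,y0]+.5)*12; cv2.circle(a,tuple(int(i) for i in q),4,col,-1)
    cv2.imwrite("pics/t3.png",a)
    c=camera_info(n);T=c["world_to_cam"]
    v,u_=np.mgrid[y0:y1,x0:x1]; z=d[y0:y1,x0:x1]
    P=(np.stack([(u_-c["cx"])/c["fx"]*z,(v-c["cy"])/c["fy"]*z,z],-1)-T[:3,3])@T[:3,:3]
    print("height mm rows 176-204 step2, cols 148-176 step 2"); print(np.round(P[6:36:2,3:33:2,2]*1e3).astype(int))
E
```

```text
height mm rows 176-204 step2, cols 148-176 step 2
[[  1   1  -1   2   2   2  -1   0  -1   3  -4  -1   1  -2   0]
 [  2   1   0  -3   2   3   0   3   0   2   3   1  -1   1   1]
 [ -2  -1  -1   2   1   2  -1   1   1   1   5   2   0   1   1]
 [  2   1   1  -1   4   3   1  -1   1  -1   5   7  -1   2  -2]
 [  3   0   0  -1   1   0   2   2   1   0   2   4   2   4  -4]
 [  2  -1   0   1  -1   0   2   0   4   3   2   1  -1   2  -1]
 [  0 111 111 103   2   2  -1   4   3   1   0   1   1   1   0]
 [111 111 115 106  90  -1   0   1   1  -3   0  -2   0   5   1]
 [111 109 111 108  95  73   2   1   0   2   1   4   0   2  26]
 [112 112 106 101  95  77  57   3   3   1   4  28  26  29  24]
 [113 114 111  83  66  72  64  23  15  -2   0  28  27  28  25]
 [115 114 117  68  62  64  43  30  18   2   1  28  26  29  26]
 [118 116 122 122 106  57  60  52  26   3   0  25  26  30  29]
 [118 124 131 128 113  95  76  79  30   2   2  29  31  23  31]
 [135 137 141 134 114  98  93  85  37  -1   4   5  28  27  26]]
```

View pics/t3.png

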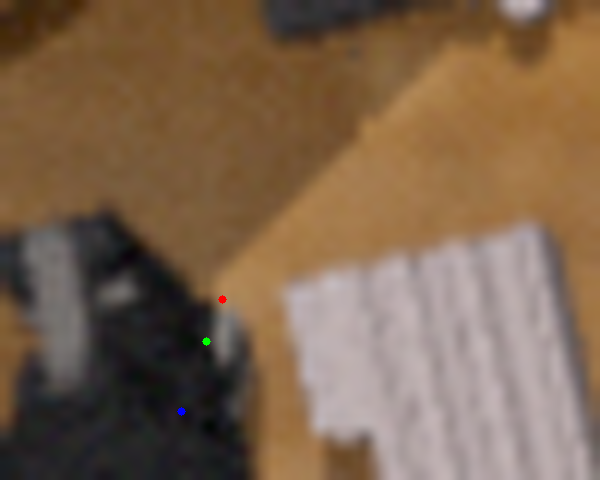

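Heights in the depth map put the real fingertip about 25 mm behind the reported TCP (green dot), so I'll use that offset from here. Redoing push A.

```bash
cat >> h.py <<'E'
TB=.025
def tip(xy,z,R): return np.r_[xy,z]+TB*R[:,0]
def go(xy,z,R,v=.04,q=False):
    servo_line(tip(xy,z,R),R,velocity=v)
    o=get_obs(); 
    if not q: print(" t",round(o["t"],2),"tip",(o["eef_pos"]-TB*o["ee_rot"][:,0]).round(4),"F",np.round(o["force"],1))
    return o
E
python3 - <<'E'
from h import *
c=np.array([.4431,.1864]);a=104.25
R=ori(a-90,25,a+180)
s=-42
go(bp(c,a,28+11+10,s),.016,R,.06)
for x in (39,33,27,21): go(bp(c,a,x,s),.016,R,.04)
look("b1")
E
```

```text
t 14.03 tip [0.4725 0.2444 0.0166] F [-0.6 -0.3 -0.3]
 t 14.43 tip [0.4739 0.2342 0.0156] F [ 0.  -0.4 -0.1]
 t 14.73 tip [0.4759 0.2289 0.0161] F [ 0.4  1.2 -0.6]
 t 15.03 tip [0.4776 0.2231 0.0163] F [0.8 1.9 0. ]
 t 15.33 tip [0.479  0.2172 0.0163] F [1.6 1.4 0.5]
b1 block [0.4421 0.1757] size [85.1 56.4] yaw 92.8 rel yaw 76.9 fence-frame mm [-71.2  29. ] notch 10.0
```

View pics/b1.png

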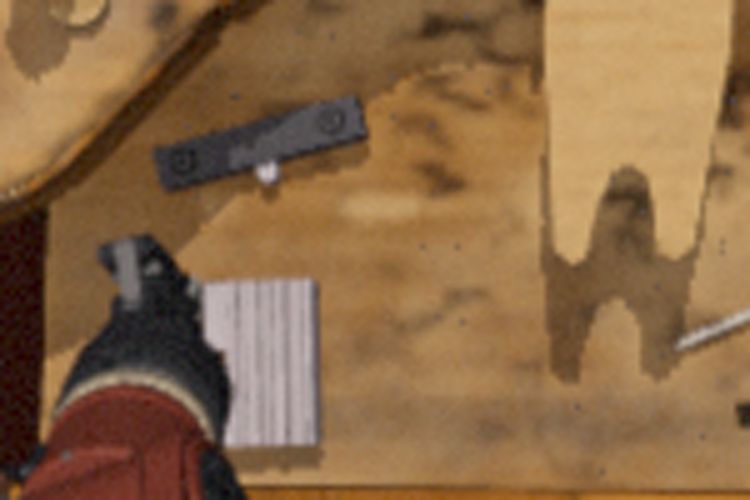

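Push A works: the block turned 11° clockwise. The finger needs to sit nearer the corner, so I'm shifting it outward and following an arc.

```bash
cat >> h.py <<'E'
def arc(c,a,px,py,zdir,lean,cor,dth,n,z=.016,tilt=25,v=.04):
    """finger fixed at block-frame (px,py) mm, moved round cor (block frame mm) by dth deg in n steps"""
    C=bp(c,a,*cor); p0=bp(c,a,px,py)-C
    for i in range(1,n+1):
        t=np.radians(dth*i/n); M=np.array([[np.cos(t),-np.sin(t)],[np.sin(t),np.cos(t)]])
        aa=a+dth*i/n; R=ori(aa+lean,tilt,aa+zdir); o=go(C+M@p0,z,R,v,q=i<n)
        if np.linalg.norm(o["force"])>25: print("FORCE",o["force"]); break
E
python3 - <<'E'
from h import *
c=np.array([.4421,.1757]);a=92.8
R=ori(a-90,25,a+180)
go(bp(c,a,28+14,-42),.016,R,.08,q=True)
go(bp(c,a,28+14,-47),.016,R,.08)
arc(c,a,28+9,-47,180,-90,(0,31),-30,5)
look("b2")
E
```

```text
t 16.26 tip [0.4875 0.2197 0.0162] F [-1.  -0.6  0.2]
 t 18.38 tip [0.4975 0.1715 0.016 ] F [ 1.2  0.9 -0.7]
b2 block [0.4376 0.16  ] size [56.  85.7] yaw 60.0 rel yaw 44.1 fence-frame mm [-79.8  15.1] notch 14.8
```

View pics/b2.png

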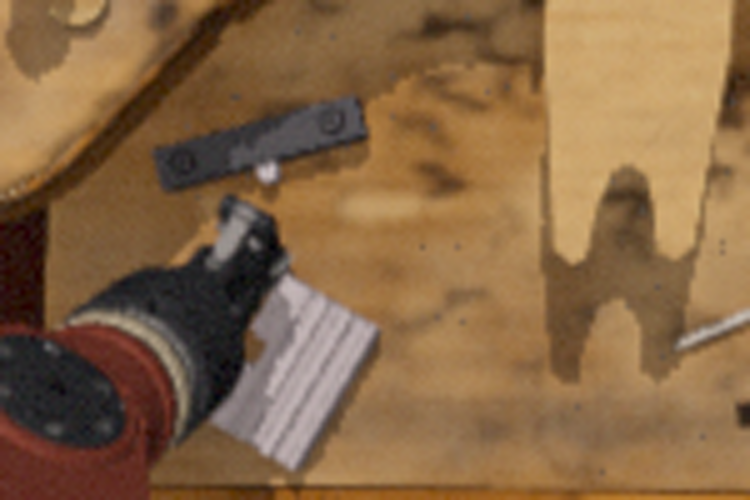

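Rotated another 33° with little drift; 44° left, lateral +15 mm. Next push B, on the left-near face at the keyway-end corner.

```bash
python3 - <<'E'
from h import *
c=np.array([.4376,.1600]);a=60.
o=get_obs(); R0=o["ee_rot"]; t0=o["eef_pos"]-TB*R0[:,0]
q=t0[:2]+u(a)[:2]*.006
go(q,.018,R0,.08,q=True); go(q+u(120)[:2]*.03,.06,R0,.15,q=True)
R=ori(a,12,a-90)
s=bp(c,a,34,42+9+10)
reach(tip(s,.06,R),R); st()
print(get_obs()["joints"])
go(s,.014,R,.10)
arc(c,a,34,42+9,-90,0,(-44,0),-22,4,z=.014,tilt=12)
look("c1")
E
```

```text
t 21.16 p [0.4042 0.2243 0.0352] F [-0.8 -0.3  0.3]
[ 14.1645   0.1595 128.2988  12.4215  43.8295 -54.2085]
 t 21.77 tip [0.4019 0.22   0.014 ] F [-0.4  0.4  0.8]
 t 23.53 tip [0.446  0.2101 0.0142] F [-1.3  3.3  3.3]
c1 block [0.4502 0.1455] size [57.4 80.9] yaw 37.9 rel yaw 22.0 fence-frame mm [-71.6  -2.2] notch 13.0
```

View pics/c1.png

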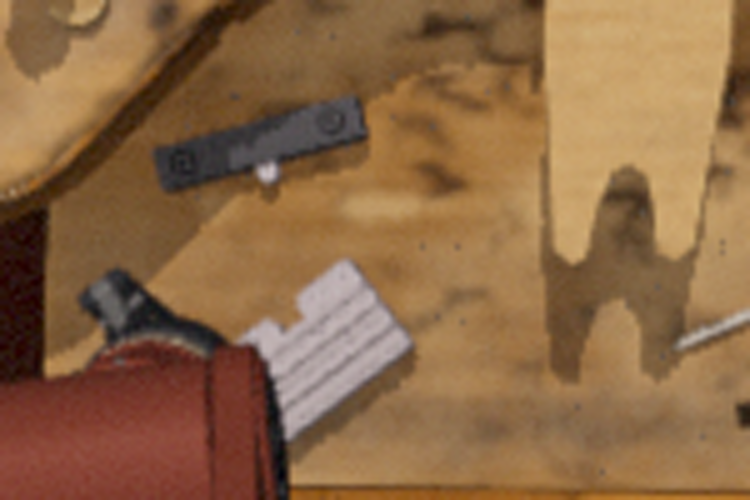

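22° left and lateral nearly 0 after allowing for the corner hidden by the hand. Next is the two-finger push on the grooved side, which should square the block and then drive it home. I'll open the fingers to half and touch the board lightly first.

```bash
python3 - <<'E'
from h import *
a=37.9
o=get_obs(); R0=o["ee_rot"]; t0=o["eef_pos"]-TB*R0[:,0]
R=ori(15.9,20,15.9)
s=SEAT-.135*fx
print(ik(np.r_[s,.05]+.03*R[:,0],R),ik(np.r_[s,.01]+.03*R[:,0],R),ik(np.r_[SEAT-.039*fx,.01]+.03*R[:,0],R))
q=t0[:2]+u(a+90)[:2]*.008
go(q,.016,R0,.08,q=True); go(q+u(150)[:2]*.01,.075,R0,.15,q=True)
look("c2")
grip(0.5)
reach(np.r_[s,.05]+.03*R[:,0],R); st()
f0=get_obs()["force"]
servo_line(np.r_[s,.016]+.03*R[:,0],velocity=.1)
for z in np.arange(.013,-.02,-.0025):
    servo_line(np.r_[s,z]+.03*R[:,0],velocity=.04); o=get_obs()
    if o["force"][2]-f0[2]>2.0: break
print("touch cmd z",z,"eef z",o["eef_pos"][2],o["force"]-f0,"opening",o["opening"])
servo_line(np.r_[s,z+.012]+.03*R[:,0],velocity=.08); st()
im,d=get_image("scene"); cv2.imwrite("pics/s4.png",cv2.resize(im[130:260,140:290,::-1],None,fx=5,fy=5,interpolation=cv2.INTER_CUBIC))
look("c3")
E
```

```text
[   6.3044   -9.8199  141.1304    6.7289   29.1156 -104.9117] [   6.3044   -2.4772  141.3574    8.9036   21.6147 -107.3133] [   8.6131    8.974   128.9979    6.5622   22.309  -102.9266]
c2 block [0.4488 0.1478] size [57.5 85.7] yaw 38.0 rel yaw 22.1 fence-frame mm [-72.3   0.3] notch 13.1
 t 26.16 p [0.3991 0.1333 0.0223] F [0.5 0.  0.8]
touch cmd z 0.007999999999999998 eef z -0.019442604161938132 [-5.799  -1.741  11.4861] opening 0.505696094878564
 t 27.7 p [ 0.3992  0.1332 -0.0077] F [-0.6  0.6 -0.2]
c3 block [0.4488 0.1477] size [57.4 85.8] yaw 37.8 rel yaw 21.9 fence-frame mm [-72.4   0.2] notch 13.2
```

View pics/c2.png

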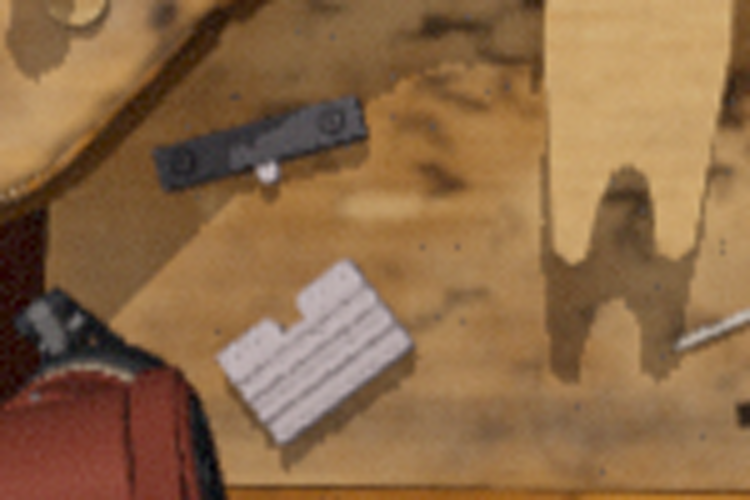

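View pics/c3.png

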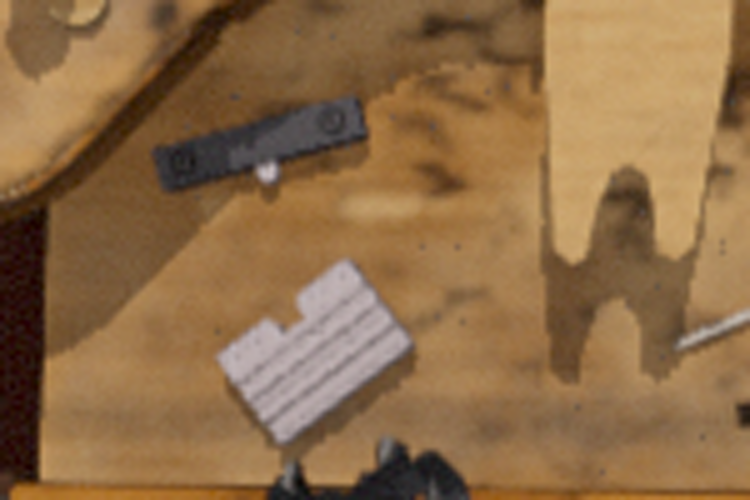

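View pics/s4.png

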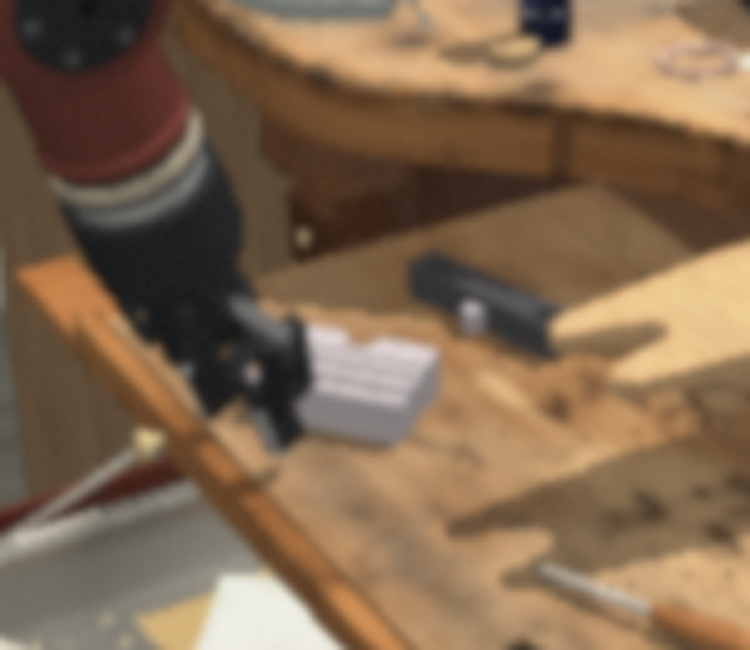

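The whole block is visible and well placed: rel yaw 22°, lateral +0.3 mm, fingers centred behind it at zoom (290,470) and (390,445). Pushing with both fingers in steps.

```bash
cat >> h.py <<'E'
def push2(x,lat=0.,z=-.013,v=.03,q=False):
    """two-finger push: nominal tip x,lat (mm, fence frame from seat)"""
    R=ori(15.9,20,15.9); s=SEAT+x/1e3*fx+lat/1e3*fy
    P=np.r_[s,0]+.03*R[:,0]; P[2]=z
    servo_line(P,R,velocity=v); o=get_obs()
    f=o["force"]; print(" t",round(o["t"],2),"x",x,"got",round((o["eef_pos"][:2]-P[:2])@fx*1e3,1),"F fence",np.round([f[:2]@fx,f[:2]@fy,f[2]],1)); return o
E
python3 - <<'E'
from h import *
for x in (-130,-122,-112,-102,-94): push2(x)
look("d1")
E
```

```text
t 28.18 x -130 got -0.2 F fence [ 0.3 -0.2  0.6]
 t 28.6 x -122 got -0.8 F fence [-2.9  1.5 -0. ]
 t 29.08 x -112 got -0.3 F fence [-2.   1.2 -0.8]
 t 29.57 x -102 got 0.6 F fence [-2.2  0.6 -0.7]
 t 29.98 x -94 got 0.3 F fence [-2.2  0.9 -0.4]
d1 block [0.4678 0.1461] size [57.4 86.1] yaw 16.9 rel yaw 1.0 fence-frame mm [-54.6  -6.5] notch 12.8
```

View pics/d1.png

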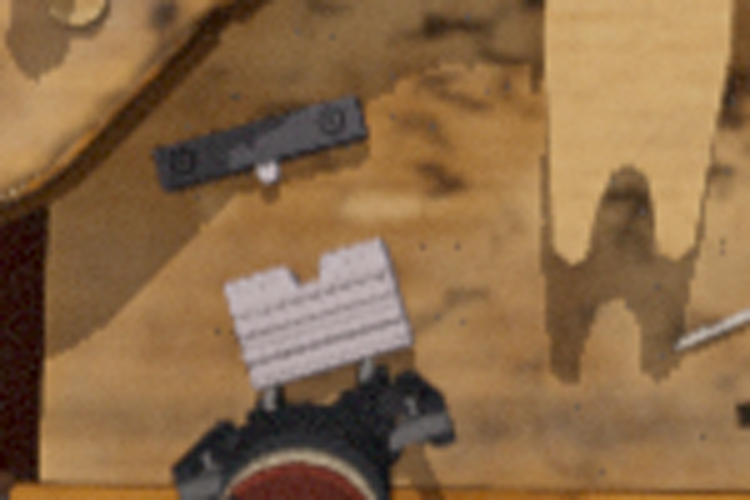

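Squared to 1°, but the block slid 6.5 mm to the right. I'll steer it left with a diagonal push before it reaches the key.

```bash
python3 - <<'E'
from h import *
push2(-82,2.5);push2(-72,5)
look("d2")
E
```

```text
t 30.59 x -82 got -0.3 F fence [-2.9 -1.  -2.2]
 t 31.08 x -72 got 0.3 F fence [-2.5  0.7 -1.8]
d2 block [0.4872 0.1558] size [57.3 85.7] yaw 15.8 rel yaw -0.1 fence-frame mm [-33.2  -2.5] notch 13.1
```

```bash
python3 - <<'E'
from h import *
push2(-58,8.2)
look("d3")
im,d=get_image("scene"); cv2.imwrite("pics/s5.png",cv2.resize(im[130:260,140:290,::-1],None,fx=5,fy=5,interpolation=cv2.INTER_CUBIC))
E
```

```text
t 31.76 x -58 got 0.0 F fence [-2.2 -0.6 -1.6]
d3 block [0.4997 0.1627] size [57.5 86.2] yaw 15.6 rel yaw -0.3 fence-frame mm [-19.3   0.7] notch 13.9
```

View pics/d3.png

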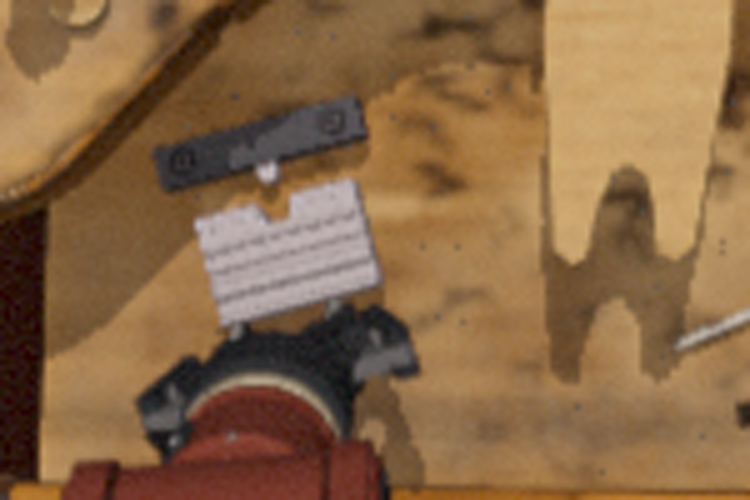

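View pics/s5.png

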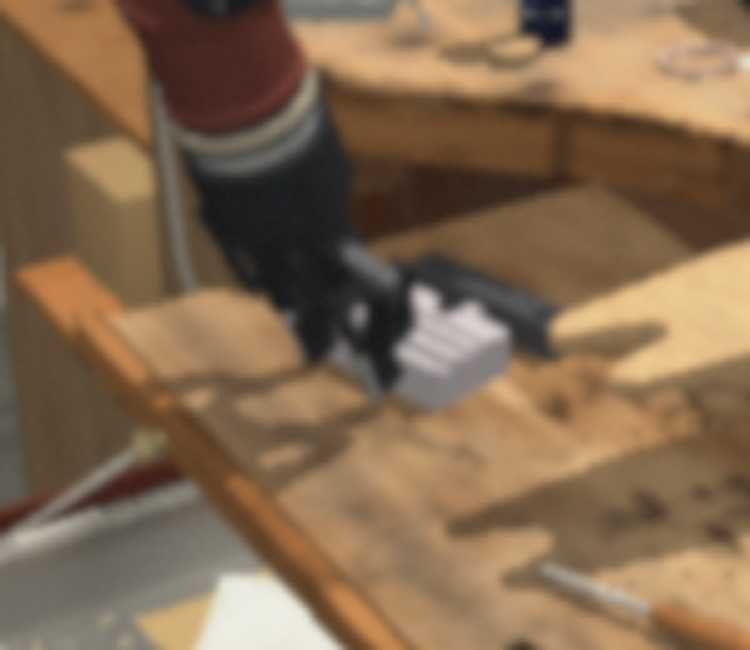

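Notch at zoom (275,210) lines up with the key at (267,172) along the fence normal. Pushing straight home and watching the force.

```bash
python3 - <<'E'
from h import *
for x in (-50,-45,-42,-40,-39,-38,-37,-36,-35,-34):
    o=push2(x,8.2,v=.025)
    if np.linalg.norm(o["force"])>15: break
look("e1")
E
```

```text
t 32.33 x -50 got -0.0 F fence [-2.2  0.3 -1.2]
 t 32.67 x -45 got -0.0 F fence [-2.8  0.5 -1.8]
 t 32.94 x -42 got -0.1 F fence [-3.8  0.5 -1.9]
 t 33.19 x -40 got -0.2 F fence [-3.5  0.3 -1. ]
 t 33.44 x -39 got -0.3 F fence [-4.4  0.1 -1. ]
 t 33.69 x -38 got -0.1 F fence [-4.3 -0.1 -2.4]
 t 33.94 x -37 got -0.1 F fence [-3.7 -0.7 -1.2]
 t 34.19 x -36 got -1.0 F fence [-8.2 -1.3  3.5]
 t 34.44 x -35 got -2.0 F fence [-11.   -1.7   7.2]
 t 34.69 x -34 got -3.0 F fence [-14.7  -1.6  10.4]
e1 block [0.5196 0.1683] size [58.1 85.7] yaw 16.1 rel yaw 0.2 fence-frame mm [1.4 0.6] notch 11.9
```

View pics/e1.png

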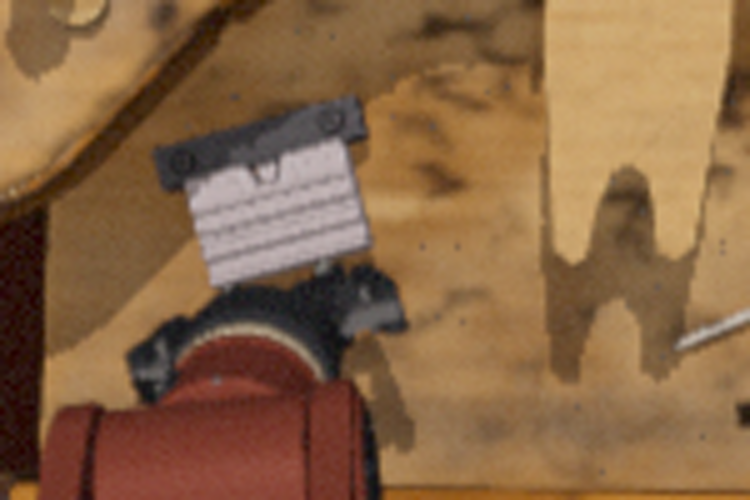

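Contact stopped the block with force rising to about 15 N, with the key in the keyway and the face along the fence. Backing off gently and checking with the hand clear.

```bash
python3 - <<'E'
from h import *
push2(-37,8.2,v=.02); push2(-50,8.2); push2(-75,8.2,v=.1); push2(-85,8.2,z=.06,v=.12)
R=ori(15.9,20,15.9); P=np.r_[SEAT-.13*fx,.16]+0; servo_line(P,R,velocity=.2); st()
pause(.3)
for i in range(2): look(f"f{i}")
im,d=get_image("scene"); cv2.imwrite("pics/s6.png",cv2.resize(im[130:260,140:300,::-1],None,fx=5,fy=5,interpolation=cv2.INTER_CUBIC))
im,d=get_image("top"); cv2.imwrite("pics/t6.png",cv2.resize(im[145:205,160:220,::-1],None,fx=10,fy=10,interpolation=cv2.INTER_CUBIC))
E
```

```text
t 35.04 x -37 got 0.0 F fence [-5.7 -0.2  0.8]
 t 35.62 x -50 got 0.7 F fence [0.2 0.  0.2]
 t 36.02 x -75 got -0.0 F fence [ 0.9 -0.8 -0.7]
 t 36.79 x -85 got -0.2 F fence [ 0.2 -0.2 -1. ]
 t 37.52 p [0.3929 0.1316 0.1587] F [ 0.2 -0.7 -1.4]
f0 block [0.5196 0.1683] size [57.7 85.7] yaw 16.3 rel yaw 0.4 fence-frame mm [1.4 0.6] notch 12.2
f1 block [0.5198 0.1682] size [57.5 85.7] yaw 15.8 rel yaw -0.1 fence-frame mm [1.5 0.5] notch 11.7
```

View pics/t6.png

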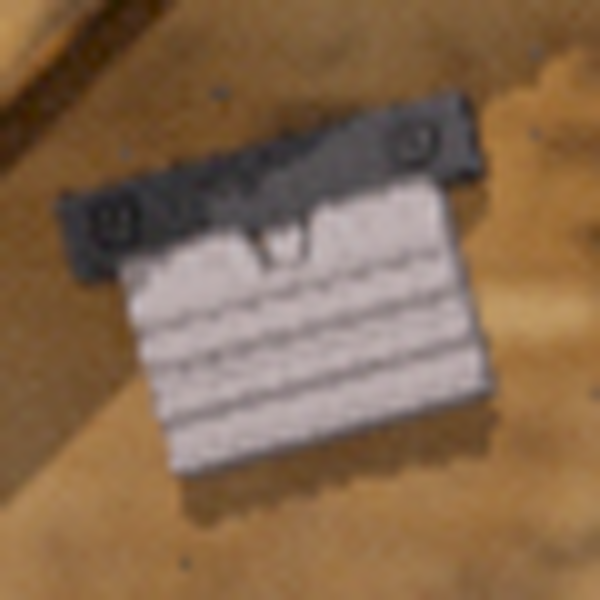

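View pics/s6.png

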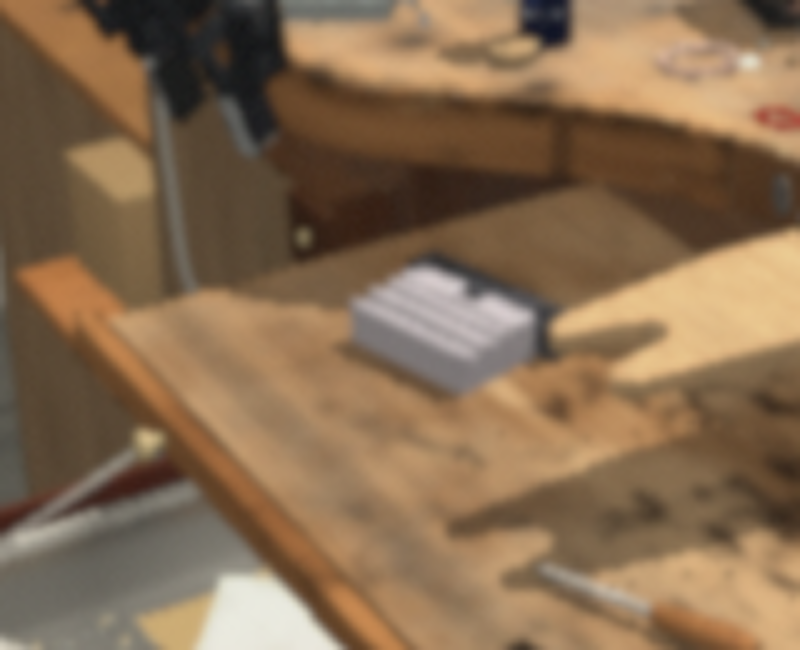

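The key (zoom (288,245)) sits inside the keyway, there is no gap along the fence, and the hand is clear. The block read the same in two looks. Handing in.

```bash
python3 -c "
from station import *
print(finish_job())"
```

```text
the job is handed in; nothing more can be done
None
```

The block is seated: the fence's key is in the keyway and the block lies flush along the fence. I handed the job in at about 38 s of the 67 s allowed.

**What I did:** I turned the block about 88° clockwise using only fingertip pushes. These were the far corner of the keyway face, then the left-near corner, then both fingers on the grooved side. I steered out a 6.5 mm sideways drift before the key, then pushed it home until the force rose to about 15 N.

**Last checks, with the hand clear:**
- **Yaw:** within 0.4° of the fence, by my estimate of the fence's yaw.
- **Sideways:** 0.6 mm off centre.
- **Flush:** no gap shows in either camera, and the key is visible inside the keyway. The block read the same in two looks.
- **Bystanders:** I never worked on the right side of the board, so the tools and reel should not have been touched. I did not measure them again.

**What disagreed:**
- **Depth reading:** the camera put the block 1.4 mm beyond the nominal seat, which is impossible. It fits the 2 mm calibration and my fence estimate.
- **Fingertips:** they turned out to be about 25 mm behind the reported TCP, not 8 mm ahead as described. My first push therefore passed over the block without contact. I found the true offset from the depth images and a touch on the board of about 12 N.

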